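Screw the lid home on the clamped sample jar

TASK

Put the screw lid that stands open side down on the worktop onto the open jar in the bench clamp. Press it down lightly and turn it backwards (anticlockwise seen from above) until you feel its lugs drop into the thread, then screw it clockwise until it sits fully home on the jar's rim, and let go. Feel your way and never force it against the neck; leave everything else, also the other jar's cap that lies open side up, where it is.

Things in the scene. Friction and masses are not known exactly. Their poses are not given: they have to be found in the camera images.
- lid_center (a point): Loose plain white ribbed plastic screw lid, a round cap 62 mm across and 34 mm high, standing open side down on the worktop; 35 to 70 g. This point lies on its axis half-way up; z is its axis, up. Grasp it across the ribs from above. Not to be confused with the wider cap that lies open side up.
- lid: The same screw lid; origin at the centre of its lower edge, z up. Inside, the skirt is 56 mm wide and four round lugs (5 mm thick, 90 degrees apart, centred 8 mm above the lower edge) point inwards, with 45 mm between opposite lugs. The inner top is 21 mm above the lower edge; the closed top is 13 mm thick.
- jar_mouth (a point): Centre of the rim of the open white plastic jar in the clamp, 128 mm above the worktop; axes as the clamp's, z up. Neck 42 mm wide, bevelled to 37 mm at the rim, 29 mm tall over the sloping shoulder; its thread stands out to 52 mm. Home: the lid's inner top on this rim, the lid's centre 4 mm below it. Which way round the thread stands differs each time and no pose here tells it.
- thread_top (a point): Point on the jar's axis level with the thread's four ledges, 3 mm below the rim. Every 90 degrees: a flat ledge 58 degrees long, at its clockwise end a blunt stop (5 degrees) up to rim height, then a gap (27 degrees). With its lugs on the ledges the lid's centre is 8.5 mm above the rim (11.5 mm on the stops), and clockwise turning jams on the stops.
- thread_gap (a point): Point on the jar's axis level with the floor of the gaps, 12.5 mm below the rim. Turned anticlockwise by up to 90 degrees, the lugs drop in here (lid's centre 1 mm below the rim); a stop soon blocks more backward turning. Clockwise the lugs then run under the ledges, falling 1 mm in 10 degrees; after 25 to 60 degrees the lid is home, and by 75 degrees it meets a hard stop.
- holder: Fixed bench clamp: grey base plate 105 x 150 x 14 mm, two aluminium jaws either side of the jar (along y) up to 52 mm high, a small black screw knob at its -y end. Origin under the base plate's centre, below the jar mouth; z up. The jar (62 mm wide) does not turn in it.
- jar_cap_loose: Bystander: loose white ribbed cap of another jar, 68 mm across, 27 mm high, lying open side up. Origin under its centre.
- sample_pot1: Bystander: sample pot with a screw top, the nearest of the pots, 68 mm across, 63 mm high. Origin under its centre.
- beaker_100: Bystander: clear beaker 53 mm across, 68 mm high. Origin under its centre.
- amber_bottle: Bystander: amber bottle with a black cap, 53 mm across, 109 mm high. Origin under its centre.
- petri_dish: Bystander: shallow round dish, 60 mm across, 13 mm high. Origin under its centre.
Things that resemble listed ones, but are neither listed nor needed, are in the scene too. Leave any blue or red look-alike of the lid alone.

How it is judged:
By the outcome, as a careful person would: the job done as asked, in the order asked, and still so for the second after the job is handed in, with the robot touching nothing.
It also fails if it takes over 58 s, if anything falls off the work surface, if the arm or the gripper's body presses on something with over 40 N, if the wrist force passes 120 N, or if a joint passes its speed limit or range.

ROBOT

A 6-joint arm with a two-finger parallel gripper is mounted at the origin on a cart in front of the work surface, level with it; the furniture and walls round the work are solid. World frame = base frame: x ahead of the robot, y to its left, z up, the work surface at z = 0. Lengths are in mm, angles in rad, forces in N, time in s.
With the tool pointing down it reaches from about 425 to 950 mm from the base axis. Payload 14.7 kg.
Tool frame: the origin (TCP) lies at the very end of the fingers, on their centre line; the grasp point (between the pads) lies 19 mm behind it; z points along the fingers, x is the direction in which the jaws open and shut, and the axes are right-handed (so a half turn about z gives the same grasp; the last joint's range is limited). The gripper opens to 85 mm and grips with 20 to 120 N. Pads are 22 mm wide; open, the fingers measure 114 mm over their backs; the gripper's body (76 mm by 85 mm) begins 54 mm behind the grasp point. The pads swing forward as they close: fully open they stand 13 mm farther back than shut.
Start: joints at [-1.215, 0.48, 1.596, -0, 1.065, -0.047], TCP at [254.812, -597.966, 231.297] pointing down, gripper open.
Joint ranges: [-2.75, 2.75], [-0.82, 2.05], [0.23, 2.67], [-1.56, 4.7], [0.09, 2.69], [-2.92, 2.92]. Speed limits (rad/s): [1.89, 1.89, 2.39, 3.01, 3.01, 3.01].

INTERFACE

Orientations are given as a 3x3 rotation matrix whose columns are the frame's x, y, z axes.
In Python, from bench import ctrl gives the robot as it stands. The module is installed in compiled form; this text tells all that it offers.
- The arm moves only by the shell command python3 -m handwheel 'ROWS' [FORCE]. ROWS is a JSON object of lists of equal length, an entry for each row: "gripper": the closure, from -1 (fully open) to 1 (shut); "offset": the shift along the tool's x, y, z in mm, a list of three; "spin": the turn about the tool's z in degrees. A call has 1 to 20 rows; each row shifts and turns the commanded pose from where the row before left it, along the tool's axes as they then stand; what a row does not reach is not made up. A row lasts 1/10 s, in which the tool goes at most 50 mm and 8.59 degrees, less where a joint would pass 70% of its speed; a pose out of reach is approached as far as the arm can. A call is refused whole if a number of a shift passes 50 or a number of a turn 8.59, either way. A call with a gripper value outside its range is refused whole. The fingers move at their own pace and stop on an object; FORCE is the grip in N (left out, the last holds). Time passes only in rows, so rows that do not move let the fingers close. It gives the time, the measured TCP pose, the force and the opening at its end, in the units of the state.
- ctrl.state(): the state, without advancing time (a new reading comes with each control period).
- ctrl.snapshot(name): name is "scene" or "top" or "wrist"; returns the picture (480x640x3 uint8, red, green, blue); there is no depth.
- ctrl.get_calibration(name): a dict with "fx", "fy", "cx", "cy" (pixels), "R" (3x3) and "t" (3): a world point X has camera coordinates R X + t; the wrist camera has in their place "mount" (4x4, takes a point from camera to tool coordinates, whose origin is the TCP and whose axes are the tool frame's). Camera axes: x right, y down, z forward; pixel columns grow to the right and rows downward; lengths in mm; the calibration is good to about 2 mm. A picture is of the moment at which its call begins: read the wrist's pose just before it. get_calibration takes no time and is no camera call.
- ctrl.job_done(): hands the job in, once; it reports no verdict.
The state is a dict: "clock": time; "joint_pos": joint angles; "qvel": joint speeds; "joint_torque": joint torques, N m; "tool_pos": TCP position; "orientation": TCP orientation; "wrist_force": force on the tool from outside, world axes, zero at the start; "ft_torque": the same for the moment, N m; "grip_width": opening from 0.0 (shut) to 1.0 (fully open).
Only numpy, scipy, OpenCV 4.12 (cv2) and the standard library are available. Lean on these libraries where they do the work, as an engineer would, in place of code of your own. Each camera call takes 0.05 s, during which the arm holds its last target. There are 200 camera calls.

## Working session

There is one attempt and no reset: what is moved stays moved. The work goes in short steps, Python scripts to look and compute and a shell command to move; the robot and the scene stay as the last step left them, time stands still between calls to the robot, and variables do not carry over. Pictures are saved under pics/ and viewed, on a budget of 10 in all, crops included, one or two more only if the job needs it, and the job is handed in when it is done.

```bash
mkdir -p pics; python3 - <<'E'
from bench import ctrl
import cv2,numpy as np
for n in("scene","top"):
    cv2.imwrite(f"pics/{n}0.png",ctrl.snapshot(n)[:,:,::-1]); c=ctrl.get_calibration(n); print(n,{k:np.round(v,3).tolist() for k,v in c.items()})
c=ctrl.get_calibration("wrist");print({k:np.round(v,3).tolist() for k,v in c.items()})
s=ctrl.state();print({k:np.round(v,3).tolist() for k,v in s.items()})
E
```

```text
scene {'fx': 498.76, 'fy': 498.76, 'cx': 322.737, 'cy': 234.092, 'R': [[-0.416, -0.909, 0.023], [-0.563, 0.237, -0.792], [0.714, -0.342, -0.61]], 't': [194.888, 359.053, 1302.533]}
top {'fx': 479.872, 'fy': 479.872, 'cx': 325.383, 'cy': 238.671, 'R': [[-0.008, -1.0, 0.016], [-0.989, 0.006, -0.15], [0.15, -0.017, -0.989]], 't': [-13.303, 536.036, 1257.09]}
{'fx': 380.643, 'fy': 380.643, 'cx': 318.818, 'cy': 236.663, 'mount': [[1.0, -0.001, 0.0, -0.705], [0.001, 0.962, 0.273, -69.816], [-0.0, -0.273, 0.962, -142.096], [0.0, 0.0, 0.0, 1.0]]}
{'clock': 0.1, 'joint_pos': [-1.215, 0.481, 1.597, -0.0, 1.065, -0.047], 'qvel': [-0.0, -0.002, -0.004, 0.001, 0.001, -0.001], 'joint_torque': [0.001, -95.226, -43.104, -0.0, 0.005, 0.0], 'tool_pos': [254.692, -597.624, 230.752], 'orientation': [[0.392, -0.92, -0.0], [-0.92, -0.392, 0.001], [-0.001, -0.0, -1.0]], 'wrist_force': [-0.249, -0.4, -0.264], 'ft_torque': [0.042, -0.006, 0.033], 'grip_width': 0.998}
```

View pics/scene0.png

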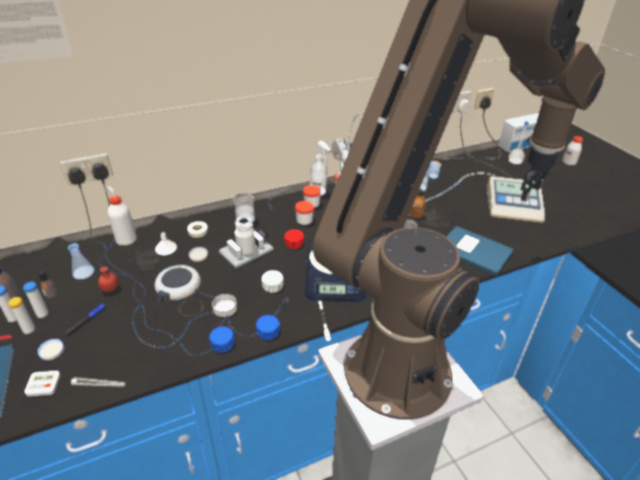

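View pics/top0.png

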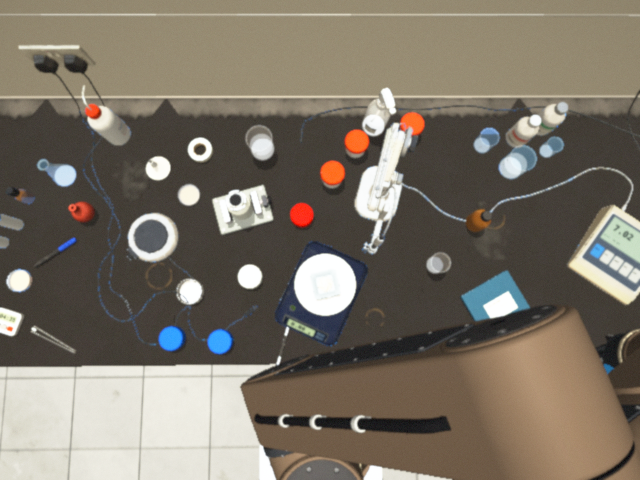

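The top view shows the white lid at about (250,277), the open-side-up cap at (190,291) and the jar in its clamp at (238,203). Blue and red look-alikes stand nearby. Next I measure these and view an enlarged crop.

```bash
cat > h.py <<'E'
import numpy as np,cv2
from bench import ctrl
def ray(name,u,v,z,pose=None):
    c=ctrl.get_calibration(name); d=np.array([(u-c["cx"])/c["fx"],(v-c["cy"])/c["fy"],1])
    if name=="wrist":
        M=np.array(c["mount"]);p,Ro=pose;o=np.array(p)+np.array(Ro)@M[:3,3];d=np.array(Ro)@M[:3,:3]@d
    else:
        R=np.array(c["R"]);o=-R.T@np.array(c["t"]);d=R.T@d
    return o+d*(z-o[2])/d[2]
def white(im,lo=140):
    h=cv2.cvtColor(im,cv2.COLOR_RGB2HSV); return ((h[...,2]>lo)&(h[...,1]<50)).astype(np.uint8)
E
python3 - <<'E'
from h import *
im=cv2.imread("pics/top0.png")[:,:,::-1].copy()
m=white(im)
n,l,st,ce=cv2.connectedComponentsWithStats(m)
for i in range(1,n):
    if st[i,4]>150 and 160<ce[i,0]<290 and 150<ce[i,1]<320: print(st[i],ce[i].round(1),ray("top",*ce[i],34).round(1),ray("top",*ce[i],128).round(1))
cv2.imwrite("pics/crop1.png",cv2.resize(im[160:310,160:310,::-1],(600,600),interpolation=cv2.INTER_CUBIC))
E
```

```text
[178 184  22  22 373] [188.5 194.5] [661.8 357.1  34. ] [638.5 331.4 128. ]
[ 212  185   61   49 1823] [241.6 209.4] [619.3 211.2  34. ] [599.1 196.1 128. ]
[237 264  25  25 487] [249.3 276.1] [436.8 187.5  34. ] [429.9 174.1 128. ]
[177 279  26  26 523] [189.2 291.1] [397.9 346.4  34. ] [393.8 321.4 128. ]
```

View pics/crop1.png

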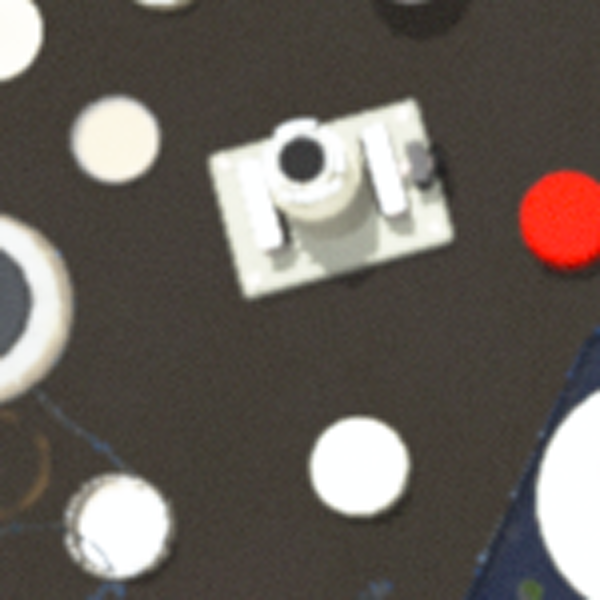

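Everything lies at plausible positions and the lid centre comes out near (437,187), at 475 mm reach. I move above it in a bend that stays clear of the inner reach limit.

```bash
python3 -m handwheel '{"gripper":[-1,-1,-1,-1,-1,-1,-1,-1,-1,-1,-1,-1,-1,-1,-1,-1,-1,-1,-1,-1],"offset":[[-29,-35,-4],[-29,-35,-4],[-29,-35,-4],[-29,-35,-4],[-29,-35,-4],[-29,-35,-4],[-29,-35,-4],[-29,-35,-4],[-29,-35,-4],[-29,-35,-4],[-29,-35,0],[-37,-10,4],[-37,-10,4],[-37,-10,4],[-37,-10,4],[-37,-10,4],[-37,-10,4],[-37,-10,4],[-37,-10,4],[0,0,0]],"spin":[0,0,0,0,0,0,0,0,0,0,0,0,0,0,0,0,0,0,0,0]}' 40
python3 - <<'E'
from h import *
s=ctrl.state();P=np.array(s["tool_pos"]);R=np.array(s["orientation"])
print(P.round(1),R.round(3).tolist(),np.round(s["joint_pos"],2))
cv2.imwrite("pics/w1.png",ctrl.snapshot("wrist")[:,:,::-1])
print("jar",ray("top",235.5,200,128).round(1))
E
```

```text
clock: 2.1
tool_pos: [440.4, 153.5, 238.7]
orientation: [[0.395, -0.919, -0.001], [-0.919, -0.395, 0.001], [-0.001, 0.001, -1.0]]
wrist_force: [0.5, 0.6, 0.9]
grip_width: 1.002
[440.4 153.5 238.7] [[0.395, -0.919, -0.001], [-0.919, -0.395, 0.001], [-0.001, 0.001, -1.0]] [0.27 0.21 1.99 0.   0.94 1.43]
jar [623.5 212.  128. ]
```

View pics/w1.png

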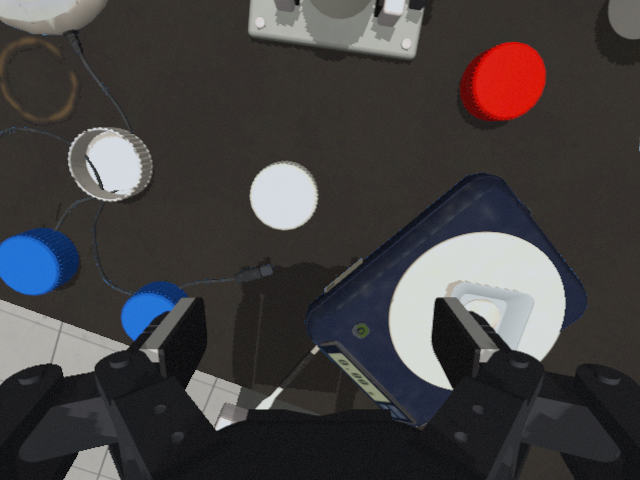

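The wrist view shows the lid at (284,196) and the scale's edge about 150 px to its right, so the fingers have room.

```bash
python3 - <<'E'
from h import *
s=ctrl.state();P=np.array(s["tool_pos"]);R=np.array(s["orientation"])
im=cv2.imread("pics/w1.png")[:,:,::-1].copy()
m=white(im,120);n,l,st,ce=cv2.connectedComponentsWithStats(m);i=l[196,284]
x,y,w,h=st[i,:4];cs,_=cv2.findContours((l==i).astype(np.uint8),0,1);(u,v),r=cv2.minEnclosingCircle(cs[0])
for z in(34,):
    p=ray("wrist",u,v,z,(P,R));q=ray("wrist",u+r,v,z,(P,R));print(st[i],u,v,r,p.round(1),"radius",np.linalg.norm(q-p).round(1),"tool offset",(R.T@(p-P)).round(1))
im2=cv2.imread("pics/scene0.png")[:,:,::-1].copy()
m=white(im2,150);n,l,st,ce=cv2.connectedComponentsWithStats(m);i=l[278,272];print("scene",st[i],ce[i],ray("scene",*ce[i],25).round(1))
E
```

```text
[ 250  161   68   69 3649] 283.7155456542969 195.12210083007812 34.47670364379883 [437.7 186.4  34. ] radius 31.7 tool offset [-32.9 -11.  204.9]
scene [261 270  22  22 374] [271.76470588 280.11764706] [431.6 189.7  25. ]
```

```bash
python3 -m handwheel '{"gripper":[-1,-1,-1,-1,-1,-1,-1,-1,-1,-1,-1,-1],"offset":[[-33,-11.5,0],[0,0,30],[0,0,35],[0,0,35],[0,0,35],[0,0,30],[0,0,25],[0,0,15],[0,0,12],[0,0,10],[0,0,5],[0,0,0]],"spin":[0,0,0,0,0,0,0,0,0,0,0,0]}' 40
```

```text
clock: 3.35
tool_pos: [439.1, 184.8, 7.1]
orientation: [[0.392, -0.92, -0.0], [-0.92, -0.392, -0.0], [-0.0, 0.0, -1.0]]
wrist_force: [0.1, 0.1, 0.5]
grip_width: 0.997
```

```bash
python3 -m handwheel '{"gripper":[-1,-1,1,1,1,1,1,1,1,1,1,1],"offset":[[-2.7,0.8,4],[0,0,2],[0,0,0],[0,0,0],[0,0,0],[0,0,0],[0,0,0],[0,0,0],[0,0,0],[0,0,0],[0,0,0],[0,0,0]],"spin":[0,0,0,0,0,0,0,0,0,0,0,0]}' 50
```

```text
clock: 4.55
tool_pos: [437.5, 187.2, 1.8]
orientation: [[0.392, -0.92, 0.0], [-0.92, -0.392, 0.0], [-0.0, -0.001, -1.0]]
wrist_force: [-2.2, 0.6, 10.0]
grip_width: 0.713
```

The grip holds at about 61 mm. I lift, stop short of the jar and take one close look at its mouth and the held lid.

```bash
python3 -m handwheel '{"gripper":[1,1,1,1,1,1,1,1,1,1,1,1,1],"offset":[[0,0,-10],[0,0,-20],[0,0,-30],[0,0,-35],[0,0,-35],[0,0,-35],[10,-20,-33],[10,-20,0],[10,-20,0],[10,-20,0],[10,-20,0],[0,0,0],[0,0,0]],"spin":[0,0,0,0,0,0,0,0,0,0,0,0,0]}'
python3 - <<'E'
from h import *
s=ctrl.state();P=np.array(s["tool_pos"]);R=np.array(s["orientation"])
print(P.round(1).tolist(),R.round(4).tolist(),np.round(s["joint_pos"],2),s["wrist_force"])
cv2.imwrite("pics/w2.png",ctrl.snapshot("wrist")[:,:,::-1])
np.savez("w2.npz",P=P,R=R)
E
```

```text
clock: 5.85
tool_pos: [548.6, 180.1, 199.6]
orientation: [[0.392, -0.92, -0.0], [-0.92, -0.392, -0.0], [-0.0, 0.0, -1.0]]
wrist_force: [-0.4, -0.1, -0.7]
grip_width: 0.711
[548.6, 180.1, 199.6] [[0.3916, -0.9201, -0.0004], [-0.9201, -0.3916, -0.0001], [-0.0001, 0.0004, -1.0]] [0.26 0.41 1.8  0.   0.93 1.43] [-0.35886021 -0.07755806 -0.70857216]
```

View pics/w2.png

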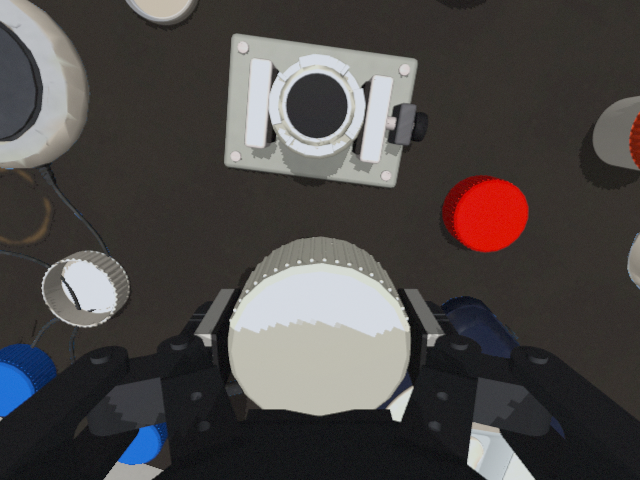

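The wrist view shows the jar mouth at about (317,105) with the thread around it. The lid is held level and centred between the pads, its top at about (319,340).

```bash
python3 - <<'E'
from h import *
d=np.load("w2.npz");P,R=d["P"],d["R"]
im=cv2.imread("pics/w2.png");g=cv2.cvtColor(im,6)
m=(g<90).astype(np.uint8);n,l,st,ce=cv2.connectedComponentsWithStats(m,connectivity=4);i=l[105,317];print(st[i])
cs,_=cv2.findContours((l==i).astype(np.uint8),0,1);e=cv2.fitEllipse(cs[0]);print("hole",e)
p=ray("wrist",*e[0],128,(P,R));q=ray("wrist",e[0][0]+e[1][0]/2,e[0][1],128,(P,R))
print("mouth",p.round(1),"hole r",np.linalg.norm(p-q).round(1),"tool",(R.T@(p-P)).round(1))
# outer thread/neck
mw=(g>120).astype(np.uint8);
# held lid: widest row extents
for row in (310,320,330,340,350,360):
    c=np.where(g[row,200:440]>120)[0]+200;print(row,c.min(),c.max(),end="; ")
K=ctrl.get_calibration("wrist");M=np.array(K["mount"])
for y in(-3,0,3):
    a=np.linspace(0,2*np.pi,400);X=np.c_[31*np.cos(a),31*np.sin(a)+y,-32+0*a];C=(X-M[:3,3])@M[:3,:3]
    u=K["fx"]*C[:,0]/C[:,2]+K["cx"];v=K["fy"]*C[:,1]/C[:,2]+K["cy"];print("\nexpect y",y,"u",u.min().round(1),u.max().round(1),"v",v.min().round(1))
E
```

```text
[ 287   74   60   64 3045]
hole ((316.432861328125, 105.35403442382812), (59.6054801940918, 63.205013275146484), 175.69769287109375)
mouth [623.  213.8 128. ] hole r 15.8 tool [ -1.9 -81.7  71.5]
310 233 403; 320 229 407; 330 229 409; 340 203 434; 350 228 409; 360 229 408; 
expect y -3 u 225.8 416.3 v 251.0

expect y 0 u 226.4 415.7 v 260.4

expect y 3 u 227.0 415.0 v 269.6
```

```bash
python3 -m handwheel '{"gripper":[1,1,1,1,1,1,1,1,1,1,1],"offset":[[0,-22,0],[-0.6,-30,0],[-0.6,-30,0],[0,0,10],[0,0,20],[0,0,20],[0,0,13],[0,0,5],[0,0,3],[0,0,0],[0,0,0]],"spin":[0,0,0,0,0,0,0,0,0,0,0]}'
```

```text
clock: 7.0
tool_pos: [624.3, 213.7, 129.1]
orientation: [[0.392, -0.92, 0.001], [-0.92, -0.392, 0.0], [0.0, -0.001, -1.0]]
wrist_force: [-0.8, -0.5, -0.4]
grip_width: 0.707
```

```bash
python3 -m handwheel '{"gripper":[1,1,1,1,1,1],"offset":[[0,0.7,1],[0,0,1],[0,0,1],[0,0,1],[0,0,0],[0,0,0]],"spin":[0,0,0,0,0,0]}'; python3 -m handwheel '{"gripper":[1,1,1,1],"offset":[[0,0,1],[0,0,1],[0,0,0],[0,0,0]],"spin":[0,0,0,0]}'
```

```text
clock: 7.6
tool_pos: [623.3, 213.3, 124.2]
orientation: [[0.392, -0.92, -0.0], [-0.92, -0.392, -0.0], [-0.0, 0.0, -1.0]]
wrist_force: [0.5, 0.3, 0.2]
grip_width: 0.711
clock: 8.0
tool_pos: [623.3, 213.3, 122.3]
orientation: [[0.392, -0.92, -0.0], [-0.92, -0.392, 0.0], [-0.0, 0.0, -1.0]]
wrist_force: [-0.1, -0.1, -1.2]
grip_width: 0.709
```

```bash
python3 -m handwheel '{"gripper":[1,1,1,1],"offset":[[0,0,1],[0,0,1],[0,0,0],[0,0,0]],"spin":[0,0,0,0]}'; python3 -m handwheel '{"gripper":[1,1,1],"offset":[[0,0,1],[0,0,0],[0,0,0]],"spin":[0,0,0]}'
```

```text
clock: 8.4
tool_pos: [623.5, 213.4, 120.9]
orientation: [[0.392, -0.92, 0.001], [-0.92, -0.392, 0.0], [0.0, -0.001, -1.0]]
wrist_force: [-1.2, -1.4, 8.3]
grip_width: 0.713
clock: 8.7
tool_pos: [623.5, 213.4, 120.6]
orientation: [[0.392, -0.92, 0.001], [-0.92, -0.392, 0.0], [0.0, -0.001, -1.0]]
wrist_force: [-5.7, -1.7, 17.0]
grip_width: 0.713
```

Ledges felt at TCP z ≈ 121, as expected. I ease off to a light press and turn anticlockwise in short steps.

```bash
cat > st.py <<'E'
from bench import ctrl
import numpy as np
s=ctrl.state();print("F",np.round(s["wrist_force"],1),"T",np.round(s["ft_torque"],2),"P",np.round(s["tool_pos"],1),"yaw",np.round(np.degrees(np.arctan2(s["orientation"][1][0],s["orientation"][0][0])),1))
E
python3 -m handwheel '{"gripper":[1,1,1,1,1],"offset":[[-0.2,0.4,-0.5],[0,0,0],[0,0,0],[0,0,0],[0,0,0]],"spin":[0,-3,-5,-5,0]}' >/dev/null; python3 st.py
python3 -m handwheel '{"gripper":[1,1,1,1],"offset":[[0,0,0],[0,0,0],[0,0,0],[0,0,0]],"spin":[-4,-4,-4,0]}'>/dev/null; python3 st.py
```

```text
F [ 0.1  0.5 11. ] T [-0.    0.    0.23] P [623.9 213.6 120.9] yaw -53.7
F [ 0.1 -0.5  9.7] T [0.07 0.05 0.19] P [623.9 213.6 120.9] yaw -41.8
```

```bash
python3 -m handwheel '{"gripper":[1,1,1,1],"offset":[[0,0,0],[0,0,0],[0,0,0],[0,0,0]],"spin":[-4,-4,-4,0]}'>/dev/null; python3 st.py
python3 -m handwheel '{"gripper":[1,1,1,1],"offset":[[0,0,0],[0,0,0],[0,0,0],[0,0,0]],"spin":[-4,-4,-4,0]}'>/dev/null; python3 st.py
```

```text
F [0.6 1.6 0.7] T [ 0.28 -0.27  0.06] P [623.1 213.5 120. ] yaw -29.8
F [ 0.4 -0.  -0.2] T [ 0.05 -0.01 -0.04] P [622.8 213.4 119.7] yaw -18.0
```

The lugs dropped: force is gone and z fell about 1 mm. I follow straight down, gently.

```bash
python3 -m handwheel '{"gripper":[1,1,1,1],"offset":[[0,0,1],[0,0,1],[0,0,0],[0,0,0]],"spin":[0,0,0,0]}'>/dev/null; python3 st.py
python3 -m handwheel '{"gripper":[1,1,1,1],"offset":[[0,0,1],[0,0,1],[0,0,0],[0,0,0]],"spin":[0,0,0,0]}'>/dev/null; python3 st.py
```

```text
F [-0.4  0.6 -1.1] T [ 0.08 -0.05 -0.06] P [622.8 213.3 117.7] yaw -18.0
F [ 0.7  0.3 -0.8] T [ 0.05 -0.12  0.02] P [622.8 213.3 115.7] yaw -17.9
```

```bash
python3 -m handwheel '{"gripper":[1,1,1,1],"offset":[[0,0,1],[0,0,1],[0,0,0],[0,0,0]],"spin":[0,0,0,0]}'>/dev/null; python3 st.py
python3 -m handwheel '{"gripper":[1,1,1,1],"offset":[[0,0,1],[0,0,1],[0,0,0],[0,0,0]],"spin":[0,0,0,0]}'>/dev/null; python3 st.py
python3 -m handwheel '{"gripper":[1,1,1],"offset":[[0,0,0.7],[0,0,0],[0,0,0]],"spin":[0,0,0]}'>/dev/null; python3 st.py
```

```text
F [ 0.4 -0.4 -0.6] T [ 0.06 -0.06  0.01] P [622.8 213.4 113.8] yaw -17.9
F [ 0.8  0.9 -0.3] T [ 0.02 -0.07 -0.01] P [622.9 213.3 111.8] yaw -17.9
F [-2.7 -0.7  5.6] T [0.05 0.18 0.03] P [623.  213.3 111.5] yaw -17.9
```

Gap floor at z 111.5, as predicted. Now clockwise, following the 1 mm per 10° pitch.

```bash
python3 -m handwheel '{"gripper":[1,1,1,1],"offset":[[0,0,0.3],[0,0,0.4],[0,0,0.4],[0,0,0]],"spin":[4,4,4,0]}'>/dev/null; python3 st.py
python3 -m handwheel '{"gripper":[1,1,1,1],"offset":[[0,0,0.3],[0,0,0.4],[0,0,0.4],[0,0,0]],"spin":[4,4,4,0]}'>/dev/null; python3 st.py
```

```text
F [-2.6 -1.4 15.1] T [-0.14  0.39 -0.14] P [623.3 213.5 111.1] yaw -30.1
F [-3.3  1.1 18.7] T [ 0.23  0.55 -0.39] P [623.5 213.6 110.5] yaw -42.1
```

```bash
python3 -m handwheel '{"gripper":[1,1,1,1],"offset":[[0,0,0],[0,0,0],[0,0,0],[0,0,0]],"spin":[4,4,4,0]}'>/dev/null; python3 st.py
python3 -m handwheel '{"gripper":[1,1,1,1],"offset":[[0,0,0.4],[0,0,0.4],[0,0,0.4],[0,0,0]],"spin":[4,4,4,0]}'>/dev/null; python3 st.py
```

```text
F [0.7 1.1 6.9] T [ 0.29 -0.08 -0.15] P [623.4 213.5 109.7] yaw -54.1
F [-2.  -0.3 12.9] T [-0.04  0.32 -0.15] P [623.5 213.5 108.8] yaw -66.1
```

```bash
python3 -m handwheel '{"gripper":[1,1,1],"offset":[[0,0,0.2],[0,0,0.2],[0,0,0]],"spin":[4,4,0]}'>/dev/null; python3 st.py
python3 -m handwheel '{"gripper":[1,1,1],"offset":[[0,0,0],[0,0,0],[0,0,0]],"spin":[3,3,0]}'; python3 st.py
```

```text
F [-0.8 -1.3 16.3] T [-0.08  0.17 -0.15] P [624.  213.6 108.8] yaw -74.1
clock: 14.5
tool_pos: [624.1, 213.6, 108.8]
orientation: [[0.173, -0.985, 0.003], [-0.985, -0.173, 0.001], [-0.0, -0.003, -1.0]]
wrist_force: [0.9, -0.5, 15.3]
grip_width: 0.711
F [ 0.9 -0.5 15.3] T [-0.15  0.13 -0.1 ] P [624.1 213.6 108.8] yaw -80.0
```

z has stayed at 108.8 for the last 14° with the press steady at 15 N and the torque low. The inner top is sliding on the rim, so the lid is home. I ease the press, open, rise and check.

```bash
python3 -m handwheel '{"gripper":[1,1,0.2,-0.4,-1,-1,-1,-1,-1,-1],"offset":[[0,0,-0.7],[0,0,-0.7],[0,0,0],[0,0,0],[0,0,0],[0,0,0],[0,0,0],[0,0,0],[0,0,0],[0,0,0]],"spin":[0,0,0,0,0,0,0,0,0,0]}'
python3 -m handwheel '{"gripper":[-1,-1,-1,-1,-1,-1,-1,-1,-1],"offset":[[0,0,-8],[0,0,-15],[0,0,-30],[0,0,-40],[0,0,-20],[0,25,0],[0,25,0],[0,25,0],[0,0,0]],"spin":[0,0,0,0,0,0,0,0,0]}'
python3 - <<'E'
from h import *
s=ctrl.state();P=np.array(s["tool_pos"]);R=np.array(s["orientation"])
a=ctrl.snapshot("wrist");b=ctrl.snapshot("scene")
np.savez("w3.npz",P=P,R=R);cv2.imwrite("pics/w3w.png",a[:,:,::-1]);cv2.imwrite("pics/s3.png",b[:,:,::-1])
o=np.hstack([cv2.resize(a,(400,300)),cv2.resize(b[170:320,150:350],(400,300),interpolation=2)]);cv2.imwrite("pics/w3.png",o[:,:,::-1])
E
```

```text
clock: 15.5
tool_pos: [622.8, 213.3, 108.6]
orientation: [[0.175, -0.985, -0.0], [-0.985, -0.175, -0.0], [0.0, 0.0, -1.0]]
wrist_force: [0.6, -0.0, 0.1]
grip_width: 0.997
clock: 16.4
tool_pos: [546.5, 199.8, 223.2]
orientation: [[0.175, -0.985, -0.001], [-0.985, -0.175, -0.0], [-0.0, 0.001, -1.0]]
wrist_force: [-0.7, -0.4, 0.0]
grip_width: 1.003
```

View pics/w3.png

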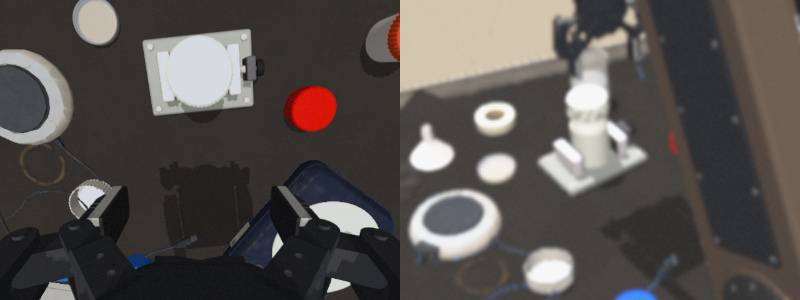

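The lid sits level and centred on the jar, and the neighbours are undisturbed. As a last check I touch the lid's top lightly with shut fingers: home means a top at z ≈ 141.

```bash
python3 -m handwheel '{"gripper":[1,1,1,1,1,1,1,1,1,1,1,1],"offset":[[0,-25,0],[0,-25,0],[0,-25,0],[0,0,0],[0,0,0],[0,0,0],[0,0,20],[0,0,30],[0,0,20],[0,0,7],[0,0,0],[0,0,0]],"spin":[0,0,0,0,0,0,0,0,0,0,0,0]}';
python3 -m handwheel '{"gripper":[1,1,1],"offset":[[0,0,1],[0,0,0],[0,0,0]],"spin":[0,0,0]}'>/dev/null; python3 st.py
python3 -m handwheel '{"gripper":[1,1,1],"offset":[[0,0,1],[0,0,0],[0,0,0]],"spin":[0,0,0]}'>/dev/null; python3 st.py
```

```text
clock: 17.7
tool_pos: [623.2, 213.5, 145.8]
orientation: [[0.175, -0.985, 0.001], [-0.985, -0.175, 0.0], [-0.0, -0.001, -1.0]]
wrist_force: [-0.2, -0.2, 1.0]
grip_width: -0.0
F [1.  0.5 0.3] T [-0.02  0.01  0.01] P [623.1 213.4 144.3] yaw -79.9
F [ 0.  -0.5 -0.3] T [0.01 0.02 0.03] P [622.8 213.3 142.7] yaw -79.9
```

```bash
python3 -m handwheel '{"gripper":[1,1,1],"offset":[[0,0,0.6],[0,0,0],[0,0,0]],"spin":[0,0,0]}'>/dev/null; python3 st.py
python3 -m handwheel '{"gripper":[1,1,1],"offset":[[0,0,0.6],[0,0,0],[0,0,0]],"spin":[0,0,0]}'>/dev/null; python3 st.py
python3 -m handwheel '{"gripper":[1,1,1],"offset":[[0,0,0.6],[0,0,0],[0,0,0]],"spin":[0,0,0]}'>/dev/null; python3 st.py
```

```text
F [ 1.   0.3 -0.2] T [-0.01 -0.03  0.04] P [622.8 213.3 142. ] yaw -79.9
F [-0.4 -0.   0.5] T [ 0.01  0.03 -0.03] P [622.8 213.3 141.5] yaw -79.9
F [-0.1  0.4  1.9] T [-0.03  0.08 -0.06] P [622.9 213.4 141.1] yaw -79.9
```

Contact comes at z ≈ 141.1 against the 141 expected, so the lid is fully home. I retreat and hand in.

```bash
python3 -m handwheel '{"gripper":[1,1,1,1,1,1,1],"offset":[[0,0,-10],[0,0,-25],[0,0,-35],[0,0,-30],[0,0,0],[0,0,0],[0,0,0]],"spin":[0,0,0,0,0,0,0]}'; python3 -c "
from bench import ctrl
print(ctrl.job_done())"
```

```text
clock: 19.9
tool_pos: [622.3, 213.2, 240.2]
orientation: [[0.175, -0.985, -0.001], [-0.985, -0.175, -0.0], [0.0, 0.001, -1.0]]
wrist_force: [-0.5, 0.1, -0.4]
grip_width: 0.003
the job is handed in; nothing more can be done
None
```

The lid is screwed fully home on the jar in the clamp, and I handed the job in at about 20 s of the 58 s allowed.

- **Thread start:** I set the lid on the ledges and turned it about 50° anticlockwise under a light press until the lugs dropped. The gap floor came where expected.
- **Screwing home:** I then turned it 62° clockwise. The height stopped falling by 48°, and over the last 14° it held steady with low torque, so the hard stop was not reached.
- **Forces:** the highest press I read was about 19 N.
- **Last checks:** a light fingertip touch after letting go found the lid's top at z ≈ 141.1 mm, against 141 for fully home. The pictures showed the lid level and centred, and everything else in view in its place.
- **Disagreement:** while held, the lid read about 0.3 mm higher than the earlier contacts predicted. The final touch showed it home.

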